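# Load the sampler rack in reverse order

### The arm

A 6-joint arm with a two-finger parallel gripper is mounted at the origin on the work surface. World frame = base frame: x ahead of the robot, y to its left, z up, the work surface at z = 0. Lengths are in mm, angles in rad, forces in N, time in s.
With the tool pointing down it reaches from about 275 to 825 mm from the base axis. Payload 5.2 kg.
Tool frame: the origin (TCP) lies at the very end of the fingers, on their centre line; the grasp point (between the pads) lies 19 mm behind it; z points along the fingers, y is the line along which they close (so a half turn about z gives the same grasp; the last joint's range is limited). The gripper opens to 93 mm and grips with 3 to 60 N. Pads are 15 mm wide; open, the fingers measure 128 mm over their backs; the gripper's body (75 mm by 188 mm) begins 65 mm behind the grasp point.
Start: joints at [-0.203, 0.259, 1.535, -0, 1.348, -0.203], TCP at [550.005, 0.023, 218.653] pointing down, gripper open.
Joint ranges: [-3.14, 3.14], [-0.91, 2.08], [0.19, 2.58], [-1.22, 4.36], [0.22, 2.71], [-3.12, 3.12]. Speed limits (rad/s): [2.57, 2.57, 3.14, 3.14, 3.14, 3.14].

### API

Orientations are given as [roll, pitch, yaw] about the fixed x, y, z axes, in that order (R = Rz(yaw) Ry(pitch) Rx(roll)).
In Python, from bench import robot gives the robot as it stands. The module is installed in compiled form; this text tells all that it offers. Calls block until the motion is done:
- robot.move_ptp(position, orientation): joint-space move of the TCP to a pose.
- robot.move_linear(position, ori=None, speed=150, f_stop=None): straight line of the TCP; ori=None keeps the orientation; speed is the mean speed in mm/s. With f_stop (N) it stops when the force on the tool has changed by that much, and returns True; else False.
- robot.move_j(angles): joint-space move.
- robot.move_gripper(opening): opening from 0.0 (shut) to 1.0 (fully open); the grip force is fixed at half the most; returns when the fingers have stopped.
- robot.sleep(seconds).
- robot.inverse_kinematics(position, orientation): joint angles nearest the present ones, or None.
- robot.get_image(name): name is "scene" or "side" or "wrist"; returns a dict with "img" (384x512x3 uint8, blue, green, red), "fovy" (degrees; the focal length in pixels is half the picture's height over the tangent of half this angle, whatever the lens; pixels are square), "cx", "cy" (the principal point, pixels), "eye" and "orientation" of the camera in the world. Camera axes: x right, y down, z forward; pixel columns grow to the right and rows downward; lengths in mm; the calibration is good to about 2 mm. A picture is of the moment at which its call begins. There is no depth.
A pose or a line that the arm cannot do raises robot.MotionError and nothing moves.
- robot.hand_in(): hands the job in; it is judged then, once.
Readings, each from a call of its own:
- robot.current_t(): time.
- robot.current_qpos(): joint angles.
- robot.current_joint_vel(): joint speeds.
- robot.current_joint_efforts(): joint torques, N m.
- robot.current_tcp_pos(): TCP position.
- robot.current_eef_rot(): TCP orientation.
- robot.current_contact_force(): force on the tool from outside, world axes, zero at the start.
- robot.current_ft_torque(): the same for the moment, N m.
- robot.current_gripper_width(): opening from 0.0 (shut) to 1.0 (fully open).
- robot.current_finger_force(): force on a finger pad.
Only numpy, scipy, OpenCV 4.12 (cv2) and the standard library are available. Lean on these libraries where they do the work, as an engineer would, in place of code of your own. Each camera call takes 0.05 s, during which the arm holds its last target. There are 200 camera calls.

### The job

Move the four sample bottles from the coloured cups of the orange rack into the empty white rack, in reverse order counted from the red ends: the bottle nearest the orange rack's red end goes into the white compartment farthest from the white rack's red end, the next into the next, until the one farthest from the orange rack's red end stands nearest the white rack's red end. Keep the bottles upright, and leave each standing on the floor of its own compartment, released.

Things in the scene. Friction and masses are not known exactly. Their poses are not given: they have to be found in the camera images.
- blue_center (a point): Round, flat-bottomed white plastic sample bottle with a blue screw cap and a blue band: body 36 mm diameter and 55 mm tall, cap 31 mm in diameter; 78 mm tall in all, 60 to 130 g. The point is its centre, 39 mm above its underside; z is up along the bottle. At the start it stands in the cup of the same colour.
- green_center (a point): Round, flat-bottomed white plastic sample bottle with a green screw cap and a green band: body 36 mm diameter and 55 mm tall, cap 31 mm in diameter; 78 mm tall in all, 60 to 130 g. The point is its centre, 39 mm above its underside; z is up along the bottle. At the start it stands in the cup of the same colour.
- yellow_center (a point): Round, flat-bottomed white plastic sample bottle with a yellow screw cap and a yellow band: body 36 mm diameter and 55 mm tall, cap 31 mm in diameter; 78 mm tall in all, 60 to 130 g. The point is its centre, 39 mm above its underside; z is up along the bottle. At the start it stands in the cup of the same colour.
- purple_center (a point): Round, flat-bottomed white plastic sample bottle with a purple screw cap and a purple band: body 36 mm diameter and 55 mm tall, cap 31 mm in diameter; 78 mm tall in all, 60 to 130 g. The point is its centre, 39 mm above its underside; z is up along the bottle. At the start it stands in the cup of the same colour.
- blue_cup: Blue open square cup, fixed on the orange rack: 54 x 54 mm, 16 mm high, walls and floor 4 mm thick. Origin: centre of its underside, 4 mm above the bench; its top is 20 mm above the bench.
- green_cup: Green open square cup, fixed on the orange rack: 54 x 54 mm, 16 mm high, walls and floor 4 mm thick. Origin: centre of its underside, 4 mm above the bench; its top is 20 mm above the bench.
- yellow_cup: Yellow open square cup, fixed on the orange rack: 54 x 54 mm, 16 mm high, walls and floor 4 mm thick. Origin: centre of its underside, 4 mm above the bench; its top is 20 mm above the bench.
- purple_cup: Purple open square cup, fixed on the orange rack: 54 x 54 mm, 16 mm high, walls and floor 4 mm thick. Origin: centre of its underside, 4 mm above the bench; its top is 20 mm above the bench.
- orange_rack: Orange rack: fixed base 252 x 64 mm, 4 mm thick, with the four coloured cups in a row in any order. Bottles in it stand 8 mm above the bench. Places centred on its x axis at -84, -28, 28, 84 mm; a red block (20 x 40 mm, 36 mm high) at x = 125 mm marks its red end (+x). Origin: on the bench, centre of the four places; z up; turned any way. Fingers have room on its long sides (along y).
- white_rack: White rack, fixed, empty: 252 x 60 mm, four open compartments in a row, 52 x 52 mm inside, walls 4 mm; floor 8 mm, wall tops 22 mm above the bench. Places centred on its x axis at -84, -28, 28, 84 mm; a red block (20 x 40 mm, 36 mm high) at x = 125 mm marks its red end (+x). Origin: on the bench, centre of the four places; z up; turned any way. 
Mind the look-alikes: they are no part of the job. What is shaped like the part that bears green_center but black is not meant. Several things have the shape of the blue_cup; the one meant has the colours described above.

How it is judged:
By the outcome, as a careful person would: the job done as asked, in the order asked, and still so for the second after the job is handed in, with the robot touching nothing.
It also fails if it takes over 115 s, if anything falls off the work surface, if the arm or the gripper's body presses on something with over 40 N, if the wrist force passes 120 N, or if a joint passes its speed limit or range.

## Working session

There is one attempt and no reset: what is moved stays moved. The work goes in short steps, each a Python script; the robot and the scene stay as the last script left them, time stands still between calls to the robot, and variables do not carry over. Pictures are saved under pics/ and viewed, at most 14 in all, crops included, and the job is handed in when it is done.

```bash
mkdir -p pics
python3 - <<'E'
from bench import robot
import cv2,numpy as np,pickle
D={}
for n in ["scene","side","wrist"]:
    d=robot.get_image(n);D[n]=d
    cv2.imwrite(f"pics/{n}0.png",d["img"]);print(n,d["fovy"],d["cx"],d["cy"],d["eye"],d["orientation"])
pickle.dump(D,open("d0.pkl","wb"))
E
```

```text
scene 48.73568894681978 257.4936697269303 190.836953627715 [930.54926569 354.95517579 624.98612026] [-2.38830208  0.01480529  2.3352639 ]
side 44.06002811094817 257.3898013719856 191.53280745020118 [  42.58090993 -677.22553563  553.40878025] [-2.0982588   0.00578901 -0.65345208]
wrist 63.38273043870326 258.84762279553564 191.1190154282676 [550.74312773  73.98240274 384.1076731 ] [2.8722195e+00 1.9498204e-03 1.3099934e-04]
```

View pics/scene0.png

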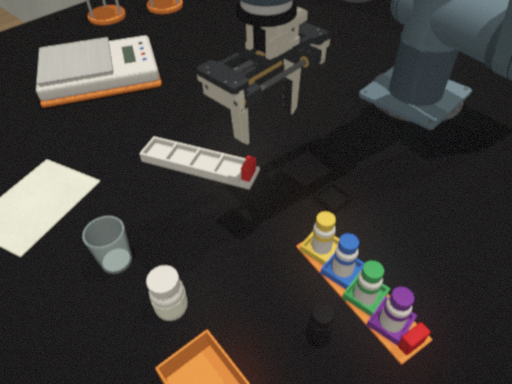

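View pics/side0.png

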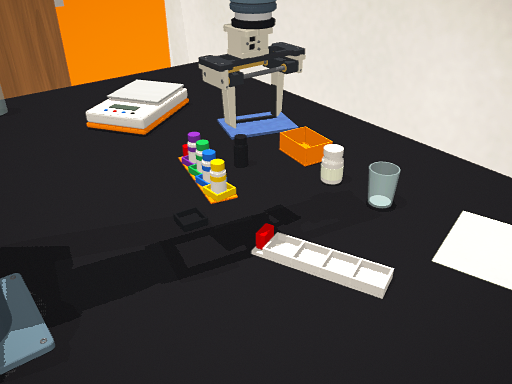

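The scene view shows the orange rack with yellow (325,225), blue (347,248), green (371,273) and purple (401,298), and its red block at (415,337). The white rack is at (200,162), red end at (249,168). The look-alikes are a black bottle at (320,322), a white-capped bottle at (167,292), an empty black cup at (330,195) and an orange tray at (200,365). In the side view the black bottle is at (240,150), close to the orange rack.

```bash
cat > h.py <<'E'
import numpy as np,cv2
from scipy.spatial.transform import Rotation as Ro
def ray(d,uv):
    f=192/np.tan(np.radians(d["fovy"]/2)); uv=np.atleast_2d(uv).astype(float)
    c=np.c_[(uv[:,0]-d["cx"])/f,(uv[:,1]-d["cy"])/f,np.ones(len(uv))]
    return c@Ro.from_euler("xyz",d["orientation"]).as_matrix().T
def plane(d,uv,z):
    r=ray(d,uv);e=np.array(d["eye"]); return (e+r*((z-e[2])/r[:,2])[:,None])[:,:2]
def tri(d1,p1,d2,p2):
    a=ray(d1,p1)[0];b=ray(d2,p2)[0];e1,e2=np.array(d1["eye"]),np.array(d2["eye"])
    s=np.linalg.lstsq(np.c_[a,-b],e2-e1,rcond=None)[0]
    P,Q=e1+a*s[0],e2+b*s[1]; return (P+Q)/2,np.linalg.norm(P-Q)
H={"yellow":(20,33),"green":(45,80),"blue":(100,122),"purple":(130,160),"red":(174,4)}
def mask(img,c):
    h=cv2.cvtColor(img,cv2.COLOR_BGR2HSV); lo,hi=H[c]; k=h[...,0]
    m=((k>=lo)&(k<=hi)) if lo<hi else ((k>=lo)|(k<=hi))
    return (m&(h[...,1]>110)&(h[...,2]>60)).astype(np.uint8)
def comps(m,amin=15):
    n,l,s,c=cv2.connectedComponentsWithStats(m,connectivity=4)
    return [(int(s[i,4]),c[i].round(1).tolist(),s[i,:4].tolist()) for i in range(1,n) if s[i,4]>=amin],l
E
python3 - <<'E'
import pickle;from h import *
D=pickle.load(open("d0.pkl","rb"))
for n in ["scene","side"]:
    im=D[n]["img"]
    for c in H: print(n,c,comps(mask(im,c),20)[0])
    h=cv2.cvtColor(im,cv2.COLOR_BGR2HSV)
    m=((h[...,1]<70)&(h[...,2]>75)).astype(np.uint8)
    x,y,X,Y=(130,130,270,195) if n=="scene" else (240,220,400,300)
    w=np.zeros_like(m);w[y:Y,x:X]=m[y:Y,x:X]
    r=mask(im,"red");w[y:Y,x:X]|=0
    q=max(cv2.findContours(w,0,2)[0],key=cv2.contourArea)
    print(n,"white",cv2.approxPolyDP(cv2.convexHull(q),2.5,True)[:,0].tolist())
s=np.vstack([cv2.resize(D["scene"]["img"][130:200,130:270],None,fx=4,fy=4,interpolation=2),cv2.resize(D["side"]["img"][220:300,250:390],None,fx=4,fy=4,interpolation=2)])
s=np.hstack([s[:600],np.zeros((len(s),0,3),np.uint8)]);cv2.imwrite("pics/c1.png",s);print(s.shape)
E
```

```text
scene yellow [(347, [325.4, 220.1], [316, 210, 21, 22]), (501, [317.8, 246.5], [300, 229, 39, 35])]
scene green [(384, [372.9, 270.6], [363, 260, 22, 23]), (439, [365.2, 296.7], [343, 276, 48, 38]), (21, [366.0, 290.7], [361, 288, 13, 5])]
scene blue [(348, [348.5, 242.7], [339, 233, 21, 21]), (485, [342.0, 271.1], [321, 255, 43, 33])]
scene purple [(450, [402.0, 297.4], [391, 286, 24, 24]), (550, [389.7, 324.4], [367, 298, 51, 46]), (31, [392.9, 316.5], [386, 311, 18, 9])]
scene red [(301, [248.4, 167.5], [241, 155, 16, 26]), (551, [414.0, 337.2], [397, 321, 34, 33])]
scene white [[139, 152], [152, 136], [244, 157], [259, 170], [248, 189], [144, 162]]
side yellow [(156, [246.9, 65.8], [228, 60, 40, 13]), (24, [284.0, 67.2], [281, 63, 6, 9]), (32, [304.5, 145.3], [299, 143, 11, 6]), (170, [217.2, 164.6], [210, 158, 15, 14]), (83, [217.9, 178.4], [210, 175, 17, 7]), (343, [219.0, 192.2], [200, 182, 37, 20])]
side green [(128, [202.0, 144.5], [196, 139, 13, 12]), (25, [198.5, 157.6], [196, 155, 6, 6]), (92, [193.5, 169.6], [188, 164, 14, 12])]
side blue [(122, [252.7, 115.2], [236, 112, 36, 8]), (1006, [259.1, 126.4], [217, 112, 82, 28]), (143, [208.7, 154.4], [202, 149, 14, 12]), (36, [205.7, 168.2], [202, 165, 9, 7]), (93, [200.7, 179.9], [195, 174, 15, 12])]
side purple [(123, [193.4, 136.3], [187, 131, 14, 12]), (29, [191.3, 149.2], [188, 147, 8, 5]), (70, [186.1, 160.8], [182, 156, 12, 10])]
side red [(63, [184.6, 149.5], [182, 144, 7, 12]), (338, [263.8, 235.1], [255, 223, 19, 27])]
side white [[251, 250], [278, 232], [394, 268], [380, 298], [252, 254]]
(600, 560, 3)
```

View pics/c1.png

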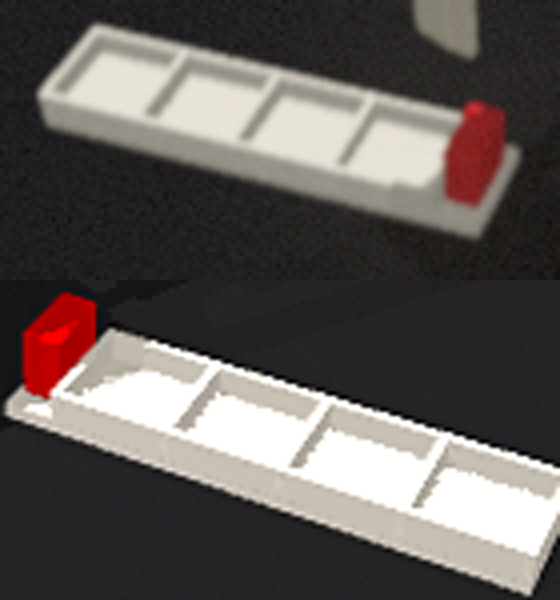

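View pics/wrist0.png

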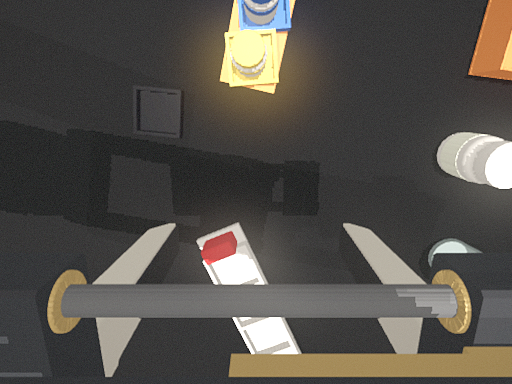

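The crop shows the white rack empty, with its red block at the right end in the scene view. The wrist view shows its red block at (218,248) and the yellow bottle at (250,55). The colour order from the red end is purple, green, blue, yellow.

Run:
```python
import pickle;from h import *
D=pickle.load(open("d0.pkl","rb"));S,T,W=D["scene"],D["side"],D["wrist"]
p={"yellow":([325.4,220.1],[217.2,164.6]),"blue":([348.5,242.7],[208.7,154.4]),"green":([372.9,270.6],[202,144.5]),"purple":([402,297.4],[193.4,136.3]),"ored":([414,337.2],[184.6,149.5]),"wred":([248.4,167.5],[263.8,235.1]),"black":([321,315],[240.5,143])}
for k,(a,b) in p.items():
    P,g=tri(S,a,T,b);print(k,P.round(1),round(g,1),"S@75",plane(S,a,75).round(1),"T@75",plane(T,b,75).round(1))
print("black base",plane(S,[318,340],0),plane(T,[240,163],0))
# white rack top corners z22
print("S top",plane(S,[[154.2,136.5],[141.2,153.7]],22).round(1), "S bottom z0", plane(S,[[249,189]],0).round(1))
print("T bottom",plane(T,[[252,254],[382,297]],0).round(1),"T top",plane(T,[[391,268],[277.5,233]],22).round(1))
print("W red", plane(W,[[218,248]],36).round(1),"wrist cap",plane(W,[[250,52]],76).round(1))
```

```text
yellow [538.  121.9  78. ] 1.9 S@75 [[535. 121.]] T@75 [[541.6 125.9]]
blue [550.4 176.7  78.6] 2.3 S@75 [[546.8 176.1]] T@75 [[554.7 181.8]]
green [567.4 233.2  78.4] 2.0 S@75 [[564.2 233. ]] T@75 [[571.5 238.4]]
purple [576.6 288.1  78.3] 1.4 S@75 [[573.7 288.1]] T@75 [[580.5 293.9]]
ored [578.8 331.8  22.6] 12.4 S@75 [[614.7 330.6]] T@75 [[524.1 239.6]]
wred [498.1 -97.5  28.1] 0.2 S@75 [[532.2 -62. ]] T@75 [[ 457.4 -149.2]]
black [668.5 216.4  59.9] 2.2 S@75 [[674.6 220.8]] T@75 [[649.8 188. ]]
black base [[675.13424935 224.34969005]] [[671.26732239 223.08942366]]
S top [[ 565.8 -326.3]
 [ 619.6 -300.1]] S bottom z0 [[522.  -73.6]]
T bottom [[ 467.  -100.9]
 [ 568.7 -327.8]] T top [[ 617.2 -303.7]
 [ 528.5 -101.5]]
W red [[500.1 -94.3]] wrist cap [[542. 121.]]
```

Run:
```python
from bench import robot
from h import *; import pickle
r=robot.current_eef_rot();M=Ro.from_euler("xyz",r).as_matrix();print(r,"toolx",M[:,0].round(2),"tooly",M[:,1].round(2),robot.current_t())
y0=np.degrees(np.arctan2(M[1,1],M[0,1]))  # tool-y heading
out={}
for n,c,ax in [("w",(547.5,-210),113.5),("o",(557.5,205),76.9)]:
    for k in (90,-90):   # tool y perpendicular to rack axis
        rot=Ro.from_euler("z",ax+k-y0,degrees=True)*Ro.from_euler("xyz",r)
        e=rot.as_euler("xyz"); cam=rot.apply(M.T@[0,1,0])[:2]  # camera side
        pos=[*(np.array(c)-45*cam),230]
        q=robot.inverse_kinematics(pos,e); print(n,k,e.round(3),None if q is None else np.round(q,2))
        out[n,k]=(pos,e)
q=None
for n,k in [("w",90),("o",90)]:
    if robot.inverse_kinematics(*out[n,k]) is None: k=-90
    robot.move_ptp(*out[n,k]); robot.sleep(.2)
    d=robot.get_image("wrist");pickle.dump(d,open(f"d1{n}.pkl","wb"));cv2.imwrite(f"pics/w1{n}.png",d["img"])
print(robot.current_t(),robot.current_qpos())
a=[cv2.imread(f"pics/w1{n}.png")[:,80:460] for n in "wo"];cv2.imwrite("pics/w1.png",np.hstack(a))
```

```text
[-3.14022764e+00 -2.73270936e-04  1.57081681e+00] toolx [-0.  1.  0.] tooly [ 1.  0. -0.] 0.15
w 90 [-3.14  -0.    -1.161] [-0.51  0.26  1.5   0.    1.38  2.22]
w -90 [-3.14  -0.     1.981] [-0.6   0.38  1.34 -0.    1.43 -1.01]
o 90 [-3.14  -0.    -1.799] [ 0.23  0.38  1.34 -0.    1.42 -2.68]
o -90 [-3.14  -0.     1.342] [0.09 0.29 1.47 0.   1.39 0.32]
6.7833 [ 2.33724276e-01  3.77366388e-01  1.33966159e+00 -8.62468408e-04
  1.42342125e+00 -2.67885983e+00]
```

View pics/w1.png

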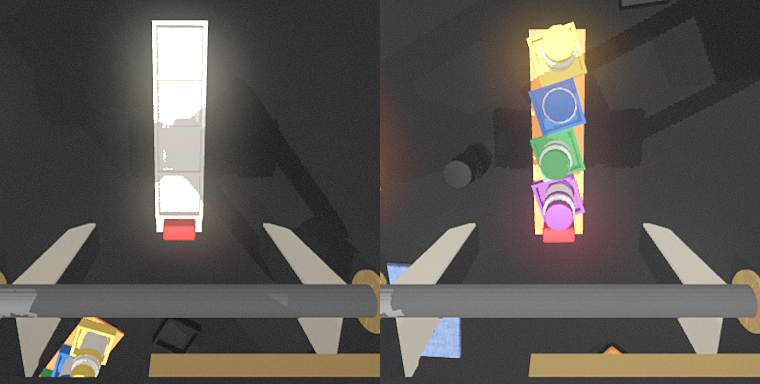

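The left half shows the white rack empty, with its outline from (152,20) to (207,20) and its red block at (179,230). The right half confirms the order from the red block (558,236): purple (558,215), green (555,158), blue (559,106), yellow (560,42). The black bottle at (458,172) is off to the side, clear of the fingers.

Run:
```python
import pickle;from h import *
w=pickle.load(open("d1w.pkl","rb"));o=pickle.load(open("d1o.pkl","rb"))
h=cv2.cvtColor(w["img"],cv2.COLOR_BGR2HSV);m=((h[...,1]<60)&(h[...,2]>110)).astype(np.uint8);m[225:]=0;m[:,:200]=0;m[:,320:]=0
q=max(cv2.findContours(m,0,2)[0],key=cv2.contourArea)
print("hull",cv2.approxPolyDP(cv2.convexHull(q),3,True)[:,0].tolist())
P=plane(w,q[:,0],22);c,s,a=cv2.minAreaRect(P.astype(np.float32));print("white rect@22",c,s,a,cv2.boxPoints((c,s,a)).round(1).tolist())
rw=comps(mask(w["img"],"red"),60)[0];print("wred",rw)
print("ored",comps(mask(o["img"],"red"),60)[0])
for c in ["yellow","blue","green","purple"]: print(c,comps(mask(o["img"],c),40)[0])
im=cv2.resize(o["img"][10:250,190:370],None,fx=2.5,fy=2.5,interpolation=2);cv2.imwrite("pics/c2.png",im)
```

```text
hull [[287, 20], [300, 61], [303, 88], [281, 224], [236, 224], [219, 76], [232, 20]]
white rect@22 (545.963134765625, -210.1209716796875) (95.587890625, 236.3922119140625) 23.57689094543457 [[454.8999938964844, -120.9000015258789], [549.4000244140625, -337.6000061035156], [637.0, -299.29998779296875], [542.5, -82.69999694824219]]
wred [(676, [258.8, 229.5], [243, 219, 33, 22])]
ored [(469, [258.2, 234.9], [242, 221, 33, 22])]
yellow [(53, [258.5, 59.1], [246, 54, 25, 9]), (587, [264.5, 72.3], [239, 55, 49, 32]), (54, [450.3, 278.9], [442, 273, 15, 12]), (58, [459.1, 295.1], [455, 289, 9, 14]), (115, [56.4, 308.5], [52, 297, 9, 28]), (258, [455.0, 320.5], [439, 304, 28, 30]), (205, [65.4, 324.2], [53, 315, 28, 18]), (5071, [379.1, 364.3], [229, 347, 283, 30])]
blue [(624, [258.6, 120.0], [233, 91, 53, 45]), (269, [260.6, 112.9], [245, 98, 30, 23])]
green []
purple [(45, [240.1, 199.3], [236, 187, 9, 27]), (96, [258.3, 204.5], [246, 200, 26, 14])]
```

View pics/c2.png

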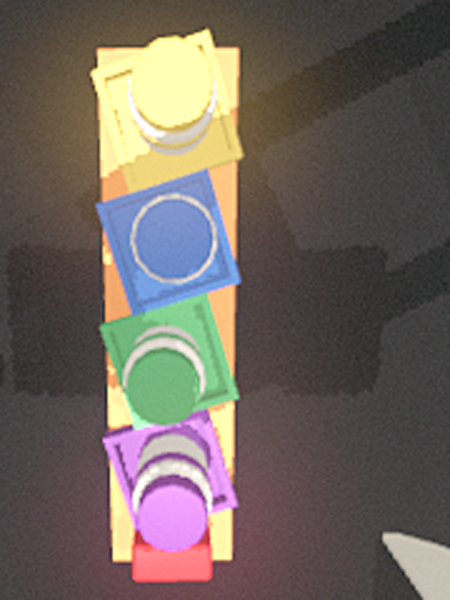

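Run:
```python
import pickle;from h import *
w=pickle.load(open("d1w.pkl","rb"));o=pickle.load(open("d1o.pkl","rb"))
c=plane(w,[[232.5,20.5],[287.5,20.5],[236,216],[282,216]],22);print(c.round(1))
f,n=c[:2].mean(0),c[2:].mean(0);u=(n-f)/np.linalg.norm(n-f);print("len",np.linalg.norm(n-f),"widths",np.linalg.norm(c[0]-c[1]),np.linalg.norm(c[2]-c[3]),"u",u,np.degrees(np.arctan2(u[1],u[0])),"centre far+114",f+114*u,"block",plane(w,[[258.8,230]],30))
p=plane(o,[[258.4,42.8],[259.2,105.6],[256,164],[258.8,216.4]],86);print("YBGP",p.round(1),np.linalg.norm(np.diff(p,axis=0),axis=1))
```

```text
[[ 621.6 -305.5]
 [ 567.  -329.3]
 [ 532.4  -99. ]
 [ 478.5 -122.5]]
len 224.93408617899732 widths 59.57484733401408 58.791940141347034 u [-0.3950548   0.91865756] 113.26939187615582 centre far+114 [ 549.26514001 -212.69233415] block [[499.30875798 -96.11176476]]
YBGP [[540.  123.2]
 [551.8 177.3]
 [567.8 232. ]
 [577.8 287.5]] [55.3425744  57.0264227  56.36458212]
```

```bash
cat > job.py <<'E'
from bench import robot
from h import *
B={"yellow":(539.5,122.7),"blue":(551.3,177.1),"green":(567.7,232.5),"purple":(577.4,287.8)}
PL={"purple":-84,"green":-28,"blue":28,"yellow":84}
C=np.array([549.3,-212.8]);a=np.radians(113.3);u=np.array([np.cos(a),np.sin(a)])
OO=[np.pi,0,np.radians(76.9)];OW=[np.pi,0,a];ZG,ZT=29,140
def pick(k):
    x=B[k];robot.move_ptp([*x,ZT],OO);robot.move_gripper(.75)
    robot.move_linear([*x,ZG],speed=110);robot.move_gripper(0);robot.sleep(.2)
    print(k,"grip",robot.current_gripper_width()*93,robot.current_finger_force(),robot.current_tcp_pos())
    robot.move_linear([*x,ZT],speed=120);print("held",robot.current_gripper_width()*93)
def place(k):
    x=C+PL[k]*u;robot.move_ptp([*x,ZT],OW);robot.sleep(.3)
    robot.move_linear([*x,ZG+4],speed=110);robot.sleep(.2)
    hit=robot.move_linear([*x,ZG-3],speed=15,f_stop=3)
    print("hit",hit,robot.current_tcp_pos(),robot.current_contact_force(),robot.current_gripper_width()*93)
    robot.move_gripper(.75);z=robot.current_tcp_pos()[2];robot.move_linear([*x,ZT],speed=150);print("t",robot.current_t())
E
python3 - <<'E'
from job import *
pick("purple");place("purple")
cv2.imwrite("pics/side1.png",robot.get_image("side")["img"])
E
```

```text
purple grip 35.576522630445986 30.000259050831346 [577.47053562 287.81898279  29.13136007]
held 35.705994081391225
hit True [ 582.74424847 -290.11392482   29.12565543] [0.83683311 0.33994159 4.81356905] 35.15195958119729
t 18.8583
```

View pics/side1.png

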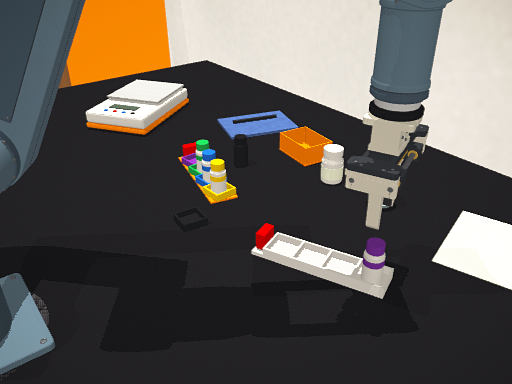

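Purple now stands in the white compartment farthest from the red block, at (375,262), upright. The contact height matches the floor, so I'll go on with the other three.

```bash
sed -i 's/^    robot.move_linear(\[\*x,ZT\],speed=120);.*/&\n    assert robot.current_gripper_width()*93>30/' job.py
python3 - <<'E'
from job import *
for k in ["green","blue","yellow"]: pick(k);place(k)
robot.move_ptp([450,100,230],OO)
ims=[robot.get_image(n)["img"] for n in ("side","scene")]
cv2.imwrite("pics/end.png",np.vstack([cv2.resize(ims[0][200:310,230:410],None,fx=3,fy=3)[:300],cv2.resize(ims[1][110:210,110:290],None,fx=3,fy=3)]))
print(robot.current_t())
E
```

```text
green grip 35.32415678855994 30.00028989947168 [567.81436948 232.51087382  29.14165497]
held 35.15419440582262
hit True [ 560.64739104 -238.64076793   29.09776292] [ 0.46275968 -0.87113322  3.50645135] 34.96405162372215
t 29.4417
blue grip 35.21616818516979 30.000378635013476 [551.33088735 177.086834    29.10779227]
held 35.460611322278105
hit True [ 538.40720233 -187.23363483   29.04673494] [-0.34518813 -0.08657837  3.79536803] 35.354606511558394
t 39.2583
yellow grip 35.206065071457736 30.000427075428888 [539.51112106 122.7031642   29.12199316]
held 35.28788509695669
hit True [ 516.28398313 -135.79847265   29.06323731] [0.49906446 0.43551409 4.69354214] 35.24804777883014
t 48.4
49.5167
```

View pics/end.png

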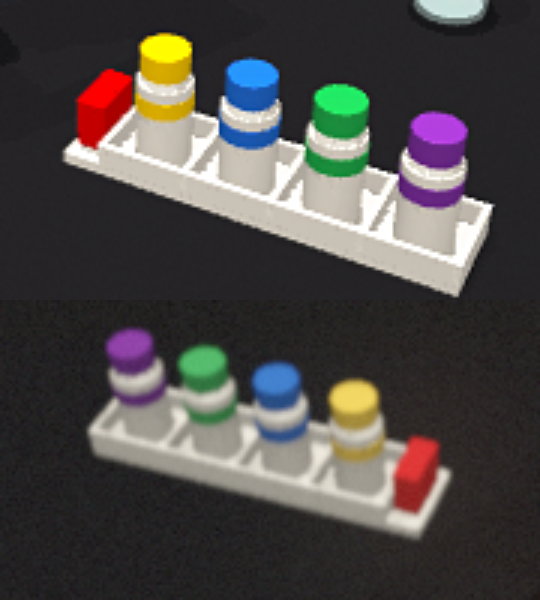

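Both views show yellow, blue, green and purple in order from the red block. Each bottle is upright on its own compartment floor, at (165,100), (250,125), (340,150) and (432,180) in the upper crop.

```bash
python3 -c "
from bench import robot
print(robot.hand_in())"
```

```text
the job is handed in; nothing more can be done
None
```

All four bottles stand upright and released in the white rack, in the order yellow, blue, green, purple from its red end; I handed the job in at about 50 s, within the 115 s limit.

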